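Roll a castored parts caddy straight, then park it in its sprung catch

ROBOT

A 6-joint arm with a two-finger parallel gripper is mounted at the origin on a cart in front of the work surface, level with it; the furniture and walls round the work are solid. World frame = base frame: x ahead of the robot, y to its left, z up, the work surface at z = 0. Lengths are in m, angles in rad, forces in N, time in s.
With the tool pointing down it reaches from about 0.3 to 0.775 m from the base axis. Payload 14.6 kg.
Tool frame: the origin (TCP) lies at the very end of the fingers, on their centre line; the grasp point (between the pads) lies 19 mm behind it; z points along the fingers, y is the line along which they close (so a half turn about z gives the same grasp; the last joint's range is limited). The gripper opens to 94 mm and grips with 3 to 60 N. Pads are 16 mm wide; open, the fingers measure 119 mm over their backs; the gripper's body (75 mm by 177 mm) begins 78 mm behind the grasp point.
Start: joints at [-1.285, 0.3, 1.521, -0, 1.321, -0.067], TCP at [0.19, -0.516, 0.205] pointing down, gripper open.
Joint ranges: [-3.03, 3.03], [-0.79, 2.21], [0.23, 2.52], [-1.04, 4.18], [0, 3.07], [-2.55, 2.55]. Speed limits (rad/s): [2.22, 2.22, 2.57, 3.14, 3.14, 3.14].

INTERFACE

Orientations are given as [roll, pitch, yaw] about the fixed x, y, z axes, in that order (R = Rz(yaw) Ry(pitch) Rx(roll)).
In Python, from station import ctrl gives the robot as it stands.
- The arm moves only by the tool move_arm, never from a script. Its argument "targets" is a list of rows, each a list of 6 numbers: the shift along the tool's x, y, z in units of 1000 mm (1.0 is 1000 mm), then the turn, a rotation vector about the tool's x, y, z in units of 30 degrees (1.0 is 30 degrees). In form: [[tx, ty, tz, ax, ay, az], ...]. A call has exactly 5 rows; each row is the pose to reach, as a shift and turn from the pose commanded when the call began, along the tool's axes at that moment; what a row does not reach only later rows make up. A row lasts 1/12 s, in which the tool goes at most 41.7 mm and 7.16 degrees, less where a joint would pass 70% of its speed; a pose out of reach is approached as far as the arm can. A call with a number of a shift or a turn outside -1 to 1 is refused whole. A call with a gripper value outside its range is refused whole. "fingers" is the opening, from -1 (shut) to 1 (fully open), set as the call begins (left out, the last holds). The fingers move at their own pace and stop on an object; "grip_force" is the grip in N (left out, the last holds). Time passes only in rows, so rows that repeat a pose let the fingers close, or fill a call up. It gives the time, the measured TCP pose, the force and the opening at its end, in the units of the state.
- ctrl.get_obs(): the state, without advancing time (a new reading comes with each control period).
- ctrl.camera(name): name is "scene" or "top" or "wrist"; returns the picture (400x640x3 uint8, red, green, blue); there is no depth.
- ctrl.camera_info(name): a dict with "fx", "fy", "cx", "cy" (pixels), "rvec" (rotation vector, rad) and "tvec" (3), from world to camera coordinates, as OpenCV has them. Camera axes: x right, y down, z forward; pixel columns grow to the right and rows downward; lengths in m; the calibration is good to about 2 mm. A picture is of the moment at which its call begins: read the wrist's pose just before it. camera_info takes no time and is no camera call; for the wrist camera it gives the pose at the moment of the call.
- ctrl.hand_in(): hands the job in, once; it reports no verdict.
The state is a dict: "time_s": time; "qpos": joint angles; "joint_vel": joint speeds; "tau": joint torques, N m; "ee_pos": TCP position; "eef_rot": TCP orientation; "force": force on the tool from outside, world axes, zero at the start; "moment": the same for the moment, N m; "grip_width": finger opening in m.
Only numpy, scipy, OpenCV 4.12 (cv2) and the standard library are available. Lean on these libraries where they do the work, as an engineer would, in place of code of your own. Each camera call takes 0.05 s, during which the arm holds its last target. There are 200 camera calls.

TASK

Park the blue parts caddy, with the pressure gauge on it, nose first in the yellow spring catch in front of the drawer cabinet. Push it forward on its wheels until both front castors trail straight behind their pivots, while its brass nose is still more than 10 cm short of the catch; then steer it in and keep pressing gently until the nose clicks fully home between the two rollers, and let go of it there, parked square with both castors still trailing. Do not lift or tip the caddy or ram the catch, keep its load aboard, and leave the other things on the table where they are.

Things in the scene. Friction and masses are not known exactly. Their poses are not given: they have to be found in the camera images.
- caddy: Blue parts caddy, deck 176 x 112, 0.8 to 1.1 kg loaded. Origin on the table under its middle; +x forward (brass nose), +y left, +z up. Deck top z = 40, rim to 55; bumper pads at x = 90, nose to x = 129. Two fixed rear wheels on an axle at x = -60 (it turns about that axle), two swivel castors in front. Rolls at 1 to 2 N, stops when not pushed.
- caddy_panel (a point): Middle of the rear face of the caddy's upright push panel, at x = -90, z = 60 in the caddy's frame. The panel is 112 wide, 10 thick, z = 37 to 89: push it from behind with the fingers, or grip it over its top edge (30 mm or more of bare deck in front of it).
- strike (a point): Centre of the brass diamond-shaped head of the caddy's nose (22 wide and long over its corners, 14 high), at x = 118, z = 40 in the caddy's frame, on a neck 10 wide.
- left_castor_wheel (a point): Centre of the left castor's wheel (28 diameter), 16 from its pivot at (66, 38) in the caddy's frame; at (50, 38, 14) when it trails straight. It starts turned aside and swings behind the pivot in some 50 to 80 mm of forward rolling, pulling the nose a little aside meanwhile; rolling back swings it out again.
- right_castor_wheel (a point): Centre of the right castor's wheel, 16 from its pivot at (66, -38) in the caddy's frame; at (50, -38, 14) when it trails straight. Behaves as the left one.
- parking_catch: Parking catch bolted to the table: grey foot 75 x 130 x 8 with a back wall to z = 58, and a yellow carriage on it. Its +x is the heading of the parked caddy; the mouth faces -x. Origin on the table, mid-mouth, in the plane of the two rubber stop pads (y = +-42, z = 26 to 50) that meet the caddy's bumpers. The head goes in from within 6 mm of mid-mouth and 0.1 rad.
- catch_home (a point): Place of the strike's centre once clicked in: 28 behind the stop pads, z = 40. It rides on the yellow carriage, which yields 20 mm in +x on a spring and damper (1.2 to 7 N, then a hard stop) and returns. Two sprung rollers (14 diameter, 12 apart) part only at 8 to 12 N: the click comes with the carriage 17 to 20 mm back, the push drops, then rises; the nose is held and returns with it.
- pressure_gauge: Black pressure gauge with brass stem, 97 x 67 x 28, 0.22 kg, loose on the caddy's deck, stem to the rear; origin under its middle.
- cell_box: White and black upright carton, 45 x 45 x 60, bystander; origin under its middle.
- gasket_box: Blue and white carton, 55 x 75 x 40, bystander; origin under its middle.
Not all that is in view belongs to the job. What is shaped like the pressure_gauge but green is not meant.

How it is judged:
On the way:
1. both castors trail straight behind their pivots while the nose is still more than 10 cm from its place in the catch (x of each of left_castor_wheel, right_castor_wheel in the frame of caddy below 0.056 m and y of left_castor_wheel in the frame of caddy between 0.0305 and 0.0455 m and y of right_castor_wheel in the frame of caddy between -0.0455 and -0.0305 m and horizontal distance between strike and catch_home above 0.1 m), for 0.1 s.
At the end, for the whole second after the job is handed in: The caddy stands still and upright, the centre of its nose within 4 mm of its home between the rollers, its heading within 0.08 rad of the catch's, both castor wheels trailing (within 7.5 mm to the side, about 28 degrees, of straight behind their pivots), the gauge still on its deck (horizontal distance between strike and catch_home below 0.004 m and angle between the x axis of caddy and the x axis of parking_catch, either way round below 0.08 rad and x of each of left_castor_wheel, right_castor_wheel in the frame of caddy below 0.056 m and y of left_castor_wheel in the frame of caddy between 0.0305 and 0.0455 m and y of right_castor_wheel in the frame of caddy between -0.0455 and -0.0305 m and z of pressure_gauge in the frame of caddy between 0.03 and 0.052 m and x of pressure_gauge in the frame of caddy between -0.09 and 0.09 m and y of pressure_gauge in the frame of caddy between -0.05 and 0.05 m and angle between caddy's own z axis and vertical below 0.05 rad and linear speed of caddy below 0.01 m/s); the robot touches nothing.
It fails at once if the caddy is lifted or tipped (height (world z) of caddy above 0.015 m or angle between caddy's own z axis and vertical above 0.17 rad).
It fails at once if the catch is rammed (over 80 N; the click itself gives up to 50 N for an instant) (contact force between caddy and parking_catch above 80 N).
It fails at once if a bystander is moved by more than 20 mm (distance of any of cell_box, gasket_box from where it was at the start of the episode above 0.02 m).
It also fails if it takes over 43 s, if anything falls off the work surface, if the arm or the gripper's body presses on something with over 40 N, if the wrist force passes 120 N, or if a joint passes its speed limit or range.

## Working session

There is one attempt and no reset: what is moved stays moved. The work goes in short steps, Python scripts to look and compute and a tool call to move; the robot and the scene stay as the last step left them, time stands still between calls to the robot, and variables do not carry over. Pictures are saved under pics/ and viewed, on a budget of 10 in all, crops included, one or two more only if the job needs it, and the job is handed in when it is done.

Besides the shell and the picture viewer there is one more tool, called by a JSON object that holds its "method" and its "body", one argument or row to a line. move_arm: Moves the arm, as the interface text tells. Shifts and turns lie within -1 to 1; 1 stands for 1000 mm of shift or 30 degrees of turn. Its arguments: {"type":"object","properties":{"targets":{"type":"array"},"fingers":{"type":"number"},"grip_force":{"type":"number"}},"required":["targets"]}

```bash
ls; mkdir -p pics; python3 - <<'E'
from station import ctrl
import cv2
o=ctrl.get_obs();print(o['time_s'],o['ee_pos'],o['eef_rot'],o['force'],o['grip_width'])
for n in('top','scene'):
    im=ctrl.camera(n);cv2.imwrite(f'pics/{n}0.png',im[:,:,::-1]);print(n,ctrl.camera_info(n))
a=cv2.imread('pics/top0.png');b=cv2.imread('pics/scene0.png')
E
```

```text
pics
0.0 [ 0.18996836 -0.51587582  0.20490296] [-3.14047967e+00 -4.94507646e-05  3.52829627e-01] [-0.4435795  -0.30303209  0.77379039] 0.09401831183668058
top {'fx': 388.1898859035488, 'fy': 388.1898859035488, 'cx': 315.5845572309814, 'cy': 202.2054089276283, 'rvec': array([ 2.14483008, -2.18704948,  0.16880277]), 'tvec': array([-0.1360069 ,  0.56555326,  1.34592579])}
scene {'fx': 516.2343945512955, 'fy': 516.2343945512955, 'cx': 311.53600203618475, 'cy': 203.2237483976458, 'rvec': array([ 2.25070583, -0.71842834,  0.31355447]), 'tvec': array([-0.53583852,  0.2125653 ,  1.62209558])}
```

View pics/top0.png

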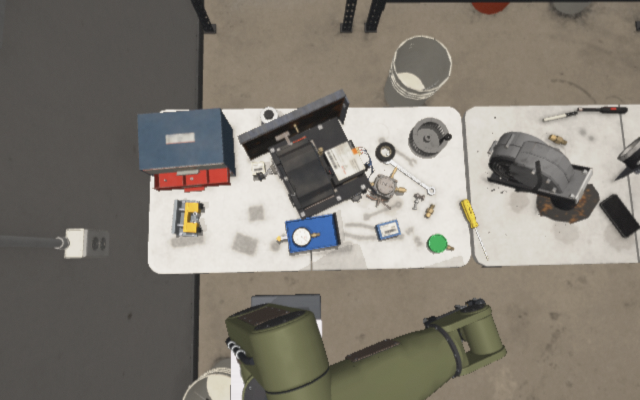

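View pics/scene0.png

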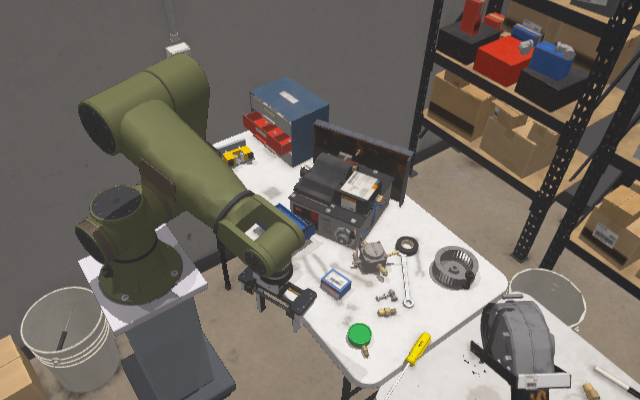

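The top view shows the blue caddy at (312,235) with its nose left at (283,240), the yellow/grey catch at (187,217), the cell box or gasket box at (387,230), and the green decoy gauge at (437,243). The scene view mostly has the arm hiding the caddy. I'll take an enlarged crop and measure.

```bash
cat > h.py <<'E'
import numpy as np, cv2
from station import ctrl
def ray(name,px,z,info=None):
    i=info or ctrl.camera_info(name)
    R=cv2.Rodrigues(np.array(i['rvec']))[0];t=np.array(i['tvec'])
    c=-R.T@t
    px=np.atleast_2d(px).astype(float)
    d=np.c_[(px[:,0]-i['cx'])/i['fx'],(px[:,1]-i['cy'])/i['fy'],np.ones(len(px))]@R
    return c+d*((z-c[2])/d[:,2])[:,None]
def proj(name,P):
    i=ctrl.camera_info(name)
    K=np.array([[i['fx'],0,i['cx']],[0,i['fy'],i['cy']],[0,0,1]])
    return cv2.projectPoints(np.atleast_2d(P).astype(float),i['rvec'],i['tvec'],K,None)[0][:,0]
def mask(im,lo,hi):
    h=cv2.cvtColor(im,cv2.COLOR_BGR2HSV);return cv2.inRange(h,lo,hi)
def blobs(m,amin=15):
    n,l,s,c=cv2.connectedComponentsWithStats(m)
    return [(s[k],c[k],l==k) for k in range(1,n) if s[k,4]>=amin]
E
python3 - <<'E'
from h import *
a=cv2.imread('pics/top0.png')
for nm,lo,hi in(('blue',(100,120,60),(125,255,255)),('yellow',(18,100,90),(32,255,255))):
    for s,c,l in blobs(mask(a,lo,hi)):
        ys,xs=np.where(l)
        if 160<c[0]<450 and 170<c[1]<270: 
            r=cv2.minAreaRect(np.c_[xs,ys].astype(np.float32));print(nm,s,c.round(1),r,ray('top',c,.05).round(3))
            if nm=='blue' and s[4]>300: print(ray('top',cv2.boxPoints(r),.055).round(3))
c1=cv2.resize(a[195:265,160:240],None,fx=5,fy=5,interpolation=cv2.INTER_CUBIC)
c2=cv2.resize(a[205:265,270:350],None,fx=5,fy=5,interpolation=cv2.INTER_CUBIC)
c1=c1[:300];cv2.imwrite('pics/c0.png',np.hstack([c1,c2]))
E
```

```text
blue [ 286  215   52   37 1147] [313.8 232.1] ((311.1040344238281, 232.6763153076172), (32.23612594604492, 48.35418701171875), 81.25383758544922) [[ 0.456 -0.138  0.05 ]]
[[ 0.498 -0.037  0.055]
 [ 0.521 -0.205  0.055]
 [ 0.409 -0.219  0.055]
 [ 0.388 -0.053  0.055]]
yellow [183 203  18  30 346] [190.1 217.3] ((191.5406036376953, 217.43145751953125), (15.816844940185547, 29.710020065307617), 4.085616588592529) [[0.516 0.292 0.05 ]]
```

View pics/c0.png

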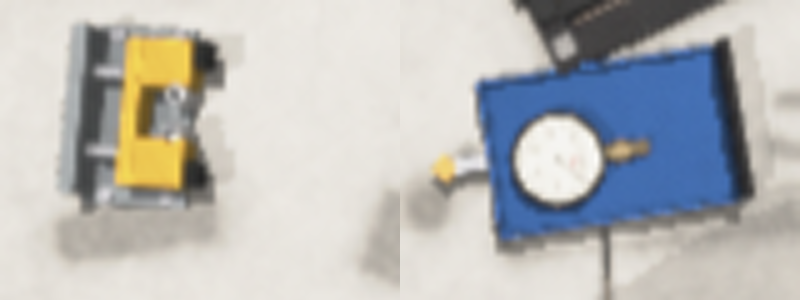

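The crop shows the caddy nose left-down at crop (442,168), its panel at the right edge from (733,40) to (745,195), and the round black-and-white gauge with its brass stem to the rear (the green one at (437,243) is the decoy). The catch mouth faces right, with black pads near (208,52) and (200,178).

```bash
python3 - <<'E'
from h import *
L=lambda u,v:(160+(u+.5)/5-.5,195+(v+.5)/5-.5)
Rr=lambda u,v:(270+(u-400+.5)/5-.5,205+(v+.5)/5-.5)
def show(n,p,z):
    r=ray('top',p,z)[0];print(n,r.round(4));return r
nose=show('nose',Rr(442,168),.043)
pa=show('panR',Rr(733,40),.089);pb=show('panL',Rr(752,195),.089);print(np.hypot(*(pa-pb)[:2]))
f1=show('frontR',Rr(478,82),.055);f2=show('frontL',Rr(502,242),.055)
pm=(pa+pb)/2;d=nose-pm;print('mid',pm,'th',np.degrees(np.arctan2(d[1],d[0])),np.hypot(*d[:2]),'perp',np.degrees(np.arctan2(*(pa-pb)[[1,0]]))+90)
print('front mid',(f1+f2)/2)
w1=show('wallA',L(82,25),.058);w2=show('wallB',L(65,190),.058)
p1=show('padA',L(216,52),.045);p2=show('padB',L(212,178),.045)
y1=show('yelA',L(128,38),.055);y2=show('yelB',L(116,185),.055)
y3=show('yelA',L(195,40),.055);y4=show('yelB',L(183,188),.055)
for a,b in((w1,w2),(p1,p2),(y1,y2),(y3,y4)):
    print(np.degrees(np.arctan2(*(a-b)[[1,0]]))+90,((a+b)/2).round(4),np.hypot(*(a-b)[:2]))
show('devcorner',Rr(570,70),.05);show('devc',Rr(570,70),.1)
E
```

```text
nose [ 0.4374 -0.0125  0.043 ]
panR [ 0.519  -0.2156  0.089 ]
panL [ 0.4131 -0.2255  0.089 ]
0.10638445537809743
frontR [ 0.4963 -0.039   0.055 ]
frontL [ 0.3851 -0.0543  0.055 ]
mid [ 0.46606121 -0.2205304   0.089     ] th 97.84496692747256 0.21000741546478768 perp 95.36885476019238
front mid [ 0.44069984 -0.04663907  0.055     ]
wallA [0.5781 0.3403 0.058 ]
wallB [0.4634 0.349  0.058 ]
padA [0.5591 0.2506 0.045 ]
padB [0.4705 0.2519 0.045 ]
yelA [0.5688 0.3092 0.055 ]
yelB [0.4663 0.3151 0.055 ]
yelA [0.5666 0.2627 0.055 ]
yelB [0.4633 0.2691 0.055 ]
85.65016017255337 [0.5208 0.3447 0.058 ] 0.11509392665789914
89.14634171875886 [0.5148 0.2512 0.045 ] 0.08865573570928642
86.67179457036517 [0.5176 0.3122 0.055 ] 0.10268355970664043
86.44587831978481 [0.515  0.2659 0.055 ] 0.1034507717078526
devcorner [ 0.504  -0.1033  0.05  ]
devc [ 0.4995 -0.1036  0.1   ]
```

```bash
cat >> h.py <<'E'
def rows(wps,base=None):
    """wps: list of (x,y,z,yawdeg) world -> rows in tool units from the current pose"""
    if base is None:
        o=ctrl.get_obs();base=(*o['ee_pos'],np.degrees(o['eef_rot'][2]))
    w=np.radians(base[3]);c,s=np.cos(w),np.sin(w)
    for x,y,z,a in wps:
        dx,dy=x-base[0],y-base[1]
        print([round(v,4) for v in(c*dx+s*dy,s*dx-c*dy,base[2]-z,0,0,(base[3]-a)/30)])
E
python3 -c "
from h import *
rows([(.4655,-.2155,.205,8)])"
```

```text
[np.float64(0.3624), np.float64(-0.1867), np.float64(-0.0001), 0, 0, np.float64(0.4071)]
```

{"method": "move_arm", "body": {
  "targets": [
    [0.036,-0.019,0,0,0,0.08],
    [0.072,-0.038,0,0,0,0.16],
    [0.108,-0.056,0,0,0,0.24],
    [0.144,-0.075,0,0,0,0.32],
    [0.181,-0.093,0,0,0,0.407]
  ],
  "fingers": 0.0
}}

```text
time_s: 0.52
ee_pos: [0.3284, -0.3646, 0.2053]
eef_rot: [-3.141, 0.0, 0.137]
force: [0.4, -0.7, 0.4]
grip_width: 0.0638
```

```bash
python3 -c "
from h import *
o=ctrl.get_obs();print(o['time_s'],o['ee_pos'],o['eef_rot'],o['grip_width'])
rows([(.4655,-.2155,.205,8)])"
```

```text
0.5167 [ 0.32843267 -0.36459428  0.20527781] [-3.14125874e+00  2.19636019e-04  1.37215717e-01] 0.06384642921054312
[np.float64(0.1562), np.float64(-0.1289), np.float64(0.0003), 0, 0, np.float64(-0.0046)]
```

{"method": "move_arm", "body": {
  "targets": [
    [0.031,-0.026,0,0,0,0],
    [0.062,-0.052,0,0,0,0],
    [0.094,-0.077,0,0,0,0],
    [0.125,-0.103,0,0,0,0],
    [0.156,-0.129,0,0,0,0]
  ],
  "fingers": 0.0
}}

```text
time_s: 0.93
ee_pos: [0.4652, -0.215, 0.2053]
eef_rot: [-3.141, 0.0, 0.14]
force: [0.7, -1.3, -0.2]
grip_width: 0.0468
```

```bash
python3 - <<'E'
from h import *
o=ctrl.get_obs();print(o['time_s'],o['ee_pos'],o['eef_rot'],o['grip_width'])
im=ctrl.camera('wrist');cv2.imwrite('pics/w1.png',im[:,:,::-1]);print(ctrl.camera_info('wrist'))
im=ctrl.camera('top');cv2.imwrite('pics/t1.png',im[:,:,::-1])
E
```

```text
0.9333 [ 0.46522096 -0.21498184  0.20534873] [-3.14147200e+00  1.85187078e-04  1.39745061e-01] 0.0468073864064598
{'fx': 330.00392005923277, 'fy': 330.00392005923277, 'cx': 322.976984742462, 'cy': 194.15018936301894, 'rvec': array([-2.23657194,  1.93677129,  0.22649917]), 'tvec': array([-0.2750121 ,  0.39936763,  0.48759945])}
```

View pics/w1.png

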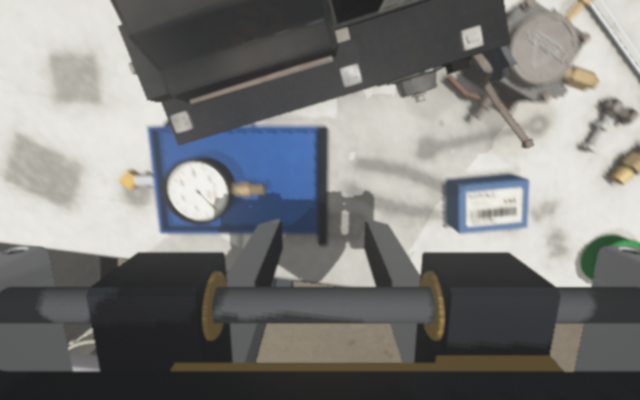

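Wrist view: caddy with its panel at columns 318–327, rows 127–243; the device's near corner (185,141) comes right up to the caddy's right rim. The gasket box is at (490,203), well behind. I'll refine the panel position, the device corner and its height by triangulation.

```bash
python3 - <<'E'
from h import *
def tri(pw,pt):
    r=[]
    for n,p in(('wrist',pw),('top',pt)):
        a=ray(n,p,0)[0];b=ray(n,p,.3)[0];r.append((a,(b-a)/np.linalg.norm(b-a)))
    (a,u),(b,v)=r
    s,t=np.linalg.lstsq(np.c_[u,-v],b-a,rcond=None)[0]
    return ((a+u*s+b+v*t)/2).round(4),np.linalg.norm(a+u*s-b-v*t).round(4)
print('dev',tri((184,142),(303.6,218.6)))
for n,p,z in(('panel rear R',(327,127),.089),('panel rear L',(327,243),.089),('pan front R',(319,127),.089),('pan front L',(319,243),.089),('nose',(130,179),.043),('rimFR',(150,128),.055),('rimFL',(161,232),.055)):
    print(n,ray('wrist',p,z)[0].round(4))
a=cv2.imread('pics/w1.png');b=cv2.imread('pics/t1.png')
c=np.hstack([cv2.resize(a[100:260,110:350],None,fx=2.5,fy=2.5,interpolation=cv2.INTER_CUBIC)[:400],])
d=cv2.resize(b[190:270,150:350],None,fx=3,fy=3,interpolation=cv2.INTER_CUBIC)[:200]
cv2.imwrite('pics/c1.png',np.vstack([c,d]));print(c.shape,d.shape)
E
```

```text
dev (array([ 0.4979, -0.1031,  0.1316]), np.float64(0.0027))
panel rear R [ 0.5243 -0.2079  0.089 ]
panel rear L [ 0.4178 -0.2238  0.089 ]
pan front R [ 0.5233 -0.201   0.089 ]
pan front L [ 0.4167 -0.2163  0.089 ]
nose [ 0.4405 -0.0127  0.043 ]
rimFR [ 0.4975 -0.0381  0.055 ]
rimFL [ 0.3915 -0.0522  0.055 ]
(400, 600, 3) (200, 600, 3)
```

View pics/c1.png

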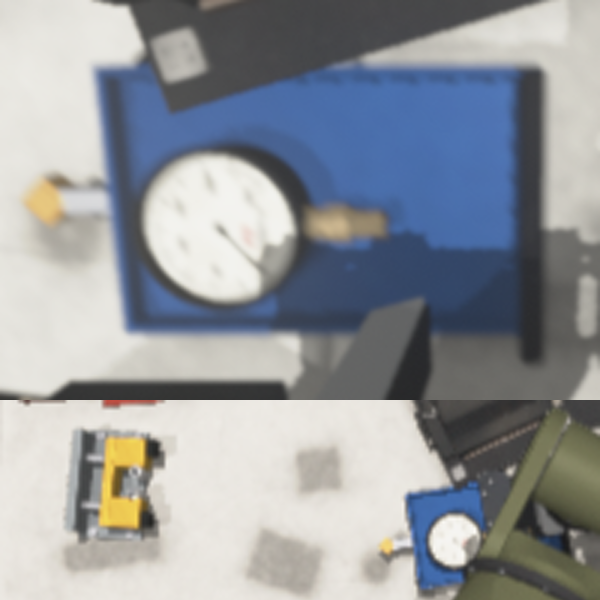

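The corner sits at about (0.498, −0.103, 0.131), above the caddy's rim and below the gripper body if the TCP stays at z ≈ 0.06. The nose from the two views is (0.439, −0.0126), the panel centre (0.4675, −0.214) and the heading 98.2°. I'll descend over the panel and grip.

{"method": "move_arm", "body": {
  "targets": [
    [0.002,-0.001,0.03,0,0,-0.005],
    [0.002,-0.001,0.06,0,0,-0.005],
    [0.002,-0.001,0.09,0,0,-0.005],
    [0.002,-0.001,0.12,0,0,-0.005],
    [0.002,-0.001,0.145,0,0,-0.005]
  ],
  "fingers": 0.0
}}

```text
time_s: 1.45
ee_pos: [0.4651, -0.2156, 0.0583]
eef_rot: [-3.141, 0.001, 0.142]
force: [-0.3, -0.8, 0.5]
grip_width: 0.0467
```

{"method": "move_arm", "body": {
  "targets": [
    [0,0,0,0,0,0],
    [0,0,0,0,0,0],
    [0,0,0,0,0,0],
    [0,0,0,0,0,0],
    [0,0,0,0,0,0]
  ],
  "fingers": -1,
  "grip_force": 45
}}

```text
time_s: 1.87
ee_pos: [0.4667, -0.216, 0.062]
eef_rot: [3.14, -0.002, 0.142]
force: [0.4, 0.4, 0.3]
grip_width: 0.0175
```

{"method": "move_arm", "body": {
  "targets": [
    [0,0,0,0,0,0],
    [0,0,0,0,0,0],
    [0,0,0,0,0,0],
    [0,0,0,0,0,0],
    [0,0,0,0,0,0]
  ]
}}

```text
time_s: 2.28
ee_pos: [0.4666, -0.2159, 0.0614]
eef_rot: [3.141, -0.001, 0.142]
force: [-0.6, -0.4, 6.2]
grip_width: 0.0099
```

{"method": "move_arm", "body": {
  "targets": [
    [0,-0.006,0,0,0,0],
    [0,-0.014,0,0,0,0],
    [0,-0.022,0,0,0,0],
    [0,-0.03,0,0,0,0],
    [0,-0.038,0,0,0,0]
  ]
}}

```text
time_s: 2.7
ee_pos: [0.4613, -0.1782, 0.0614]
eef_rot: [3.14, -0.002, 0.142]
force: [-0.4, -2.8, 7.3]
grip_width: 0.0094
```

{"method": "move_arm", "body": {
  "targets": [
    [0,-0.008,0,0,0,0],
    [0,-0.016,0,0,0,0],
    [0,-0.024,0,0,0,0],
    [0,-0.032,0,0,0,0],
    [0,-0.038,0,0,0,0]
  ]
}}

```text
time_s: 3.12
ee_pos: [0.4558, -0.1403, 0.0614]
eef_rot: [3.14, -0.001, 0.143]
force: [-1.3, -3.5, 7.7]
grip_width: 0.0097
```

```bash
python3 - <<'E'
from h import *
o=ctrl.get_obs();print(o['time_s'],o['ee_pos'],o['eef_rot'],o['force'],o['grip_width'])
a=ctrl.camera('wrist')[:,:,::-1];b=ctrl.camera('top')[:,:,::-1];cv2.imwrite('pics/w2.png',a);cv2.imwrite('pics/t2.png',b)
d=cv2.resize(b[190:270,150:350],None,fx=3.2,fy=3.2,interpolation=cv2.INTER_CUBIC)[:200]
cv2.imwrite('pics/c2.png',np.vstack([a,d]))
E
```

```text
3.1167 [ 0.4557873  -0.14031853  0.06138969] [ 3.14027213e+00 -1.41112424e-03  1.42704443e-01] [-1.31935455 -3.54856181  7.69551834] 0.00974930487679051
```

View pics/c2.png

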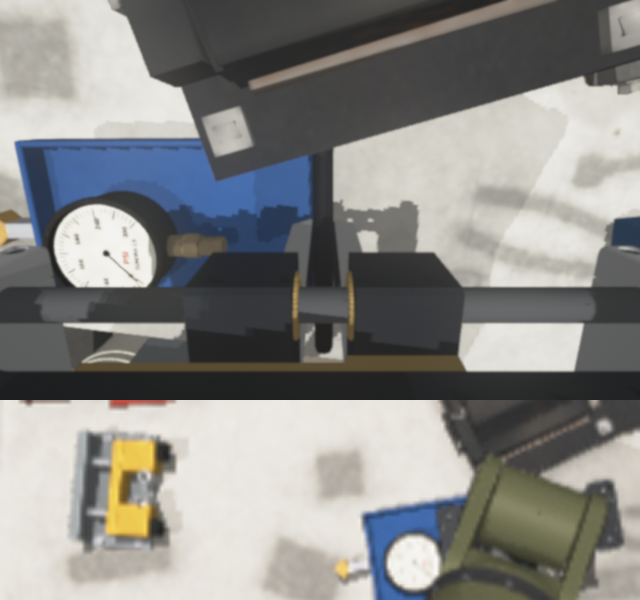

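Now 76 mm rolled; the caddy follows cleanly. Before steering right I need to locate the cell box, possibly the item at top px (262,172), and check the nose.

```bash
python3 - <<'E'
from h import *
a=cv2.imread('pics/t2.png')
cv2.imwrite('pics/c3.png',cv2.resize(a[100:265,150:310],None,fx=4.5,fy=3.6,interpolation=cv2.INTER_CUBIC))
b=a
for nm,lo,hi in(('yel',(15,90,90),(35,255,255)),):
    for s,c,l in blobs(mask(b,lo,hi),4):
        if 160<c[0]<330 and 170<c[1]<270: print(s,c.round(2),ray('top',c,.043).round(4))
o=ctrl.get_obs();p=o['ee_pos'];w=o['eef_rot'][2]
print('pred nose',p[0]-.203*np.sin(w),p[1]+.203*np.cos(w))
print(ray('top',[(262,172),(245,175),(268,180)],.05).round(3),ray('top',[(230,175),(230,185)],.05).round(3))
E
```

```text
[183 202  18  31 353] [190.1  217.28] [[0.5168 0.2947 0.043 ]]
[255 240   4   6  18] [256.61 242.28] [[0.4247 0.0622 0.043 ]]
pred nose 0.42675335320486907 0.06108284696921981
[[0.673 0.042 0.05 ]
 [0.663 0.102 0.05 ]
 [0.644 0.021 0.05 ]] [[0.664 0.155 0.05 ]
 [0.628 0.155 0.05 ]]
```

View pics/c3.png

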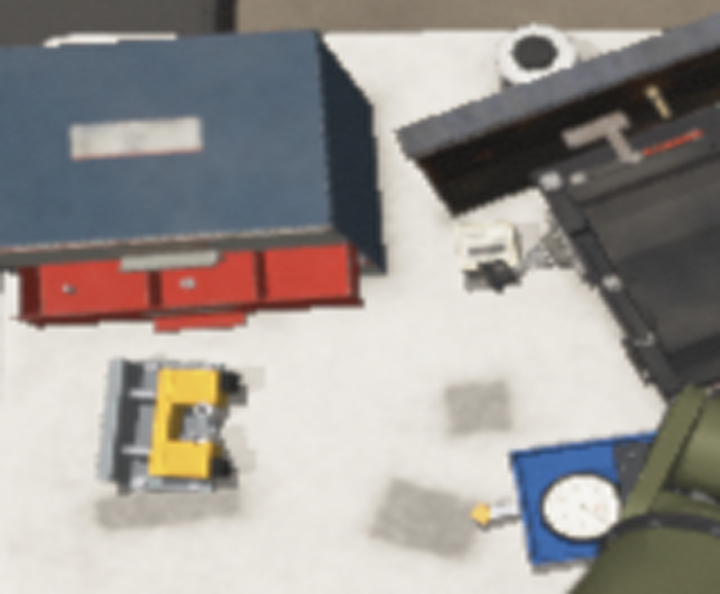

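The cell box is the small white/black carton at crop (488,255), i.e. about (0.66, 0.05); it lies right of the path and must be cleared. Catch centre line at x ≈ 0.5155, heading ≈ 86.4°. Now I'll plan an axle path (straight, S-curve, straight).

```bash
cat > plan.py <<'E'
from h import *
from scipy.interpolate import BPoly
def plan(ax0,th0,home,thc,straight):
    """axle path x(y): returns dense arrays x,y,theta(deg)"""
    hc=np.array([np.cos(np.radians(thc)),np.sin(np.radians(thc))])
    end=home-.178*hc; e1=end-straight*hc
    m0=1/np.tan(np.radians(th0));m1=1/np.tan(np.radians(thc))
    p=BPoly.from_derivatives([ax0[1],e1[1]],[[ax0[0],m0,0],[e1[0],m1,0]])
    y=np.linspace(ax0[1],e1[1],400);x=p(y);th=np.degrees(np.arctan2(1,p.derivative()(y)))
    return x,y,th,e1,end
def tcp(x,y,th): 
    t=np.radians(th);return x-.025*np.cos(t),y-.025*np.sin(t),th-90
E
python3 - <<'E'
from plan import *
home=np.array([.5155,.279]);thc=86.4
for fwd in(.02,.03):
  for st in(.03,.04):
    h=np.radians(98.2);p=np.array([.4558,-.1403])+(.025+fwd)*np.array([np.cos(h),np.sin(h)])
    x,y,th,e1,end=plan(p,98.2,home,thc,st)
    t=np.radians(th);fx=x+.15*np.cos(t)+.056*np.sin(t);fy=y+.15*np.sin(t)-.056*np.cos(t)
    k=np.gradient(t)/np.hypot(np.gradient(x),np.gradient(y))
    i=fx.argmax();print(fwd,st,'minth',th.min(),'corner',fx[i],fy[i],'kmax',k.min(),k.max(),'nose x',(x+.189*np.cos(t)).max(),e1,end)
E
```

```text
0.02 0.03 minth 57.58002729192346 corner 0.6080925643900119 0.11682834540411234 kmax -13.076159201831805 9.890181925442379 nose x 0.5793580101784233 [0.50243957 0.07141044] [0.50432329 0.10135124]
0.02 0.04 minth 56.36808507627995 corner 0.609788633269056 0.10732373184181046 kmax -14.408882707195907 10.959779435140893 nose x 0.5823933185536629 [0.50181167 0.06143017] [0.50432329 0.10135124]
0.03 0.03 minth 55.42433329882189 corner 0.6114100102519119 0.1161220988700268 kmax -14.797652198844213 11.30097177802713 nose x 0.5848738680134976 [0.50243957 0.07141044] [0.50432329 0.10135124]
0.03 0.04 minth 54.05609805588584 corner 0.6132825055726722 0.10621566319724245 kmax -16.422235505439733 12.609923665516447 nose x 0.5882597903666925 [0.50181167 0.06143017] [0.50432329 0.10135124]
```

{"method": "move_arm", "body": {
  "targets": [
    [0,-0.005,0,0,0,0],
    [0,-0.01,0,0,0,0],
    [0,-0.015,0,0,0,0],
    [0,-0.02,0,0,0,0],
    [0,-0.025,0,0,0,0]
  ]
}}

```text
time_s: 3.63
ee_pos: [0.4522, -0.1158, 0.0614]
eef_rot: [3.14, -0.001, 0.143]
force: [-1.7, -2.9, 7.6]
grip_width: 0.0098
```

```bash
cat > go.py <<'E'
from plan import *
import sys
home=np.array([float(sys.argv[1]),float(sys.argv[2])]);thc=float(sys.argv[3]);st=float(sys.argv[4]);step=float(sys.argv[5])
o=ctrl.get_obs();p=o['ee_pos'];w=np.degrees(o['eef_rot'][2]);h=np.radians(w+90)
x,y,th,e1,end=plan(p[:2]+.025*np.array([np.cos(h),np.sin(h)]),w+90,home,thc,st)
s=np.r_[0,np.cumsum(np.hypot(np.diff(x),np.diff(y)))]
n=int(np.ceil(s[-1]/step/5)*5);q=np.linspace(0,s[-1],n+1)[1:]
X,Y,A=tcp(np.interp(q,s,x),np.interp(q,s,y),np.interp(q,s,th))
base=(*p[:2],.0614,w)
for k in range(0,n,5):
    print('--');rows([(X[i],Y[i],.0614,A[i]) for i in range(k,k+5)],base);base=(X[k+4],Y[k+4],.0614,A[k+4]);print(np.round(base,4))
E
python3 go.py .5155 .279 86.4 .035 .0065 | sed 's/np.float64//g'
```

```text
--
[(-0.0003), (-0.0057), 0.0, 0, 0, (0.0269)]
[(-0.0011), (-0.0114), 0.0, 0, 0, (0.1009)]
[(-0.0021), (-0.0172), 0.0, 0, 0, (0.2122)]
[(-0.0031), (-0.0231), 0.0, 0, 0, (0.3507)]
[(-0.0038), (-0.0291), 0.0, 0, 0, (0.5046)]
[ 0.4444 -0.0876  0.0614 -6.9668]
--
[(-0.0018), (-0.0058), 0.0, 0, 0, (0.1576)]
[(-0.0031), (-0.0117), 0.0, 0, 0, (0.3083)]
[(-0.0037), (-0.0176), 0.0, 0, 0, (0.445)]
[(-0.0037), (-0.0235), 0.0, 0, 0, (0.5636)]
[(-0.0032), (-0.0293), 0.0, 0, 0, (0.6628)]
[  0.4448  -0.0581   0.0614 -26.8521]
--
[(-0.0009), (-0.0057), 0.0, 0, 0, (0.0803)]
[(-0.0014), (-0.0114), 0.0, 0, 0, (0.1428)]
[(-0.0015), (-0.0172), 0.0, 0, 0, (0.1888)]
[(-0.0013), (-0.0229), 0.0, 0, 0, (0.2197)]
[(-0.0008), (-0.0286), 0.0, 0, 0, (0.2364)]
[ 4.56900e-01 -3.22000e-02  6.14000e-02 -3.39434e+01]
--
[(-0.0), (-0.0057), 0.0, 0, 0, (0.0031)]
[(0.0001), (-0.0114), 0.0, 0, 0, (-0.0072)]
[(0.0004), (-0.0171), 0.0, 0, 0, (-0.031)]
[(0.0007), (-0.0228), 0.0, 0, 0, (-0.0685)]
[(0.0011), (-0.0285), 0.0, 0, 0, (-0.1203)]
[ 4.73800e-01 -9.20000e-03  6.14000e-02 -3.03356e+01]
--
[(0.0008), (-0.0057), 0.0, 0, 0, (-0.0667)]
[(0.0015), (-0.0115), 0.0, 0, 0, (-0.1484)]
[(0.0022), (-0.0172), 0.0, 0, 0, (-0.2448)]
[(0.0027), (-0.0231), 0.0, 0, 0, (-0.3538)]
[(0.003), (-0.029), 0.0, 0, 0, (-0.4716)]
[ 4.9100e-01  1.4300e-02  6.1400e-02 -1.6187e+01]
--
[(0.0014), (-0.0057), 0.0, 0, 0, (-0.12)]
[(0.0023), (-0.0115), 0.0, 0, 0, (-0.2333)]
[(0.0027), (-0.0174), 0.0, 0, 0, (-0.3288)]
[(0.0025), (-0.0231), 0.0, 0, 0, (-0.3949)]
[(0.0016), (-0.0287), 0.0, 0, 0, (-0.4196)]
[ 0.5006  0.0415  0.0614 -3.6   ]
```

{"method": "move_arm", "body": {
  "targets": [
    [-0.0003,-0.0057,0,0,0,0.027],
    [-0.0011,-0.0114,0,0,0,0.1],
    [-0.0021,-0.0172,0,0,0,0.212],
    [-0.0031,-0.0231,0,0,0,0.35],
    [-0.0038,-0.0291,0,0,0,0.505]
  ]
}}

```text
time_s: 4.05
ee_pos: [0.4443, -0.0874, 0.0613]
eef_rot: [3.141, -0.002, -0.125]
force: [-0.9, -1.6, 8.2]
grip_width: 0.0099
```

{"method": "move_arm", "body": {
  "targets": [
    [-0.0018,-0.0058,0,0,0,0.158],
    [-0.0031,-0.0117,0,0,0,0.308],
    [-0.0037,-0.0176,0,0,0,0.445],
    [-0.0037,-0.0235,0,0,0,0.564],
    [-0.0032,-0.0293,0,0,0,0.663]
  ]
}}

```text
time_s: 4.47
ee_pos: [0.4448, -0.0578, 0.0613]
eef_rot: [-3.141, -0.002, -0.472]
force: [-2.0, -2.1, 8.0]
grip_width: 0.0096
```

{"method": "move_arm", "body": {
  "targets": [
    [-0.0009,-0.0057,0,0,0,0.08],
    [-0.0014,-0.0114,0,0,0,0.143],
    [-0.0015,-0.0172,0,0,0,0.189],
    [-0.0013,-0.0229,0,0,0,0.22],
    [-0.0008,-0.0286,0,0,0,0.236]
  ]
}}

```text
time_s: 4.88
ee_pos: [0.4571, -0.032, 0.0614]
eef_rot: [-3.141, -0.002, -0.594]
force: [-1.4, -2.8, 8.1]
grip_width: 0.0097
```

```bash
python3 - <<'E'
from h import *
o=ctrl.get_obs();p=o['ee_pos'];w=o['eef_rot'][2];print(o['force'],o['grip_width'])
b=ctrl.camera('top')[:,:,::-1].copy();cv2.imwrite('pics/t3.png',b)
for s,c,l in blobs(mask(b,(15,90,90),(35,255,255)),4):
    if 160<c[0]<330 and 170<c[1]<270: print(s,c.round(2),ray('top',c,.043).round(4))
print('pred nose',p[0]-.203*np.sin(w),p[1]+.203*np.cos(w),np.degrees(w))
E
```

```text
[-1.39900047 -2.80117695  8.1479258 ] 0.009701395045307764
[234 200   3   4  11] [234.91 201.36] [[0.5703 0.1385 0.043 ]]
[183 202  18  31 354] [190.08 217.2 ] [[0.517  0.2947 0.043 ]]
pred nose 0.5707043318040255 0.13627928895231348 -34.01426866953092
```

Prediction and view agree within 2 mm. Continuing.

{"method": "move_arm", "body": {
  "targets": [
    [0,-0.0057,0,0,0,0.003],
    [0.0001,-0.0114,0,0,0,-0.007],
    [0.0004,-0.0171,0,0,0,-0.031],
    [0.0007,-0.0228,0,0,0,-0.069],
    [0.0011,-0.0285,0,0,0,-0.12]
  ]
}}

```text
time_s: 5.35
ee_pos: [0.474, -0.0089, 0.0613]
eef_rot: [-3.141, -0.002, -0.529]
force: [-1.4, -1.4, 8.2]
grip_width: 0.0095
```

{"method": "move_arm", "body": {
  "targets": [
    [0.0008,-0.0057,0,0,0,-0.067],
    [0.0015,-0.0115,0,0,0,-0.148],
    [0.0022,-0.0172,0,0,0,-0.245],
    [0.0027,-0.0231,0,0,0,-0.354],
    [0.003,-0.029,0,0,0,-0.472]
  ]
}}

```text
time_s: 5.77
ee_pos: [0.4915, 0.0146, 0.0614]
eef_rot: [-3.141, -0.002, -0.28]
force: [0.6, -0.8, 6.4]
grip_width: 0.0096
```

```bash
python3 - <<'E'
from h import *
o=ctrl.get_obs();p=o['ee_pos'];w=o['eef_rot'][2];print(o['force'],o['grip_width'],p)
b=ctrl.camera('top')[:,:,::-1].copy();cv2.imwrite('pics/t4.png',b)
for s,c,l in blobs(mask(b,(15,90,90),(35,255,255)),4):
    if 160<c[0]<330 and 170<c[1]<270: print(s,c.round(2),ray('top',c,.043).round(4))
print('pred nose',p[0]-.203*np.sin(w),p[1]+.203*np.cos(w),np.degrees(w))
a=ctrl.camera('wrist')[:,:,::-1];cv2.imwrite('pics/w4.png',a)
s=ctrl.camera('scene')[:,:,::-1];cv2.imwrite('pics/s4.png',s)
cv2.imwrite('pics/c4.png',np.vstack([cv2.resize(b[185:260,160:260],None,fx=6,fy=6,interpolation=cv2.INTER_CUBIC)[:330],cv2.resize(s[130:200,190:320],None,fx=600/130,fy=600/130,interpolation=cv2.INTER_CUBIC)[:270]]))
E
```

```text
[ 0.57596028 -0.79596333  6.43803549] 0.009639426963197887 [0.49150582 0.01455537 0.06137699]
[183 202  18  31 352] [190.09 217.29] [[0.5167 0.2947 0.043 ]]
[213 206   4   5  13] [214.31 208.08] [[0.5477 0.2106 0.043 ]]
pred nose 0.5476632231666707 0.20963315956546874 -16.059619963160173
```

View pics/c4.png

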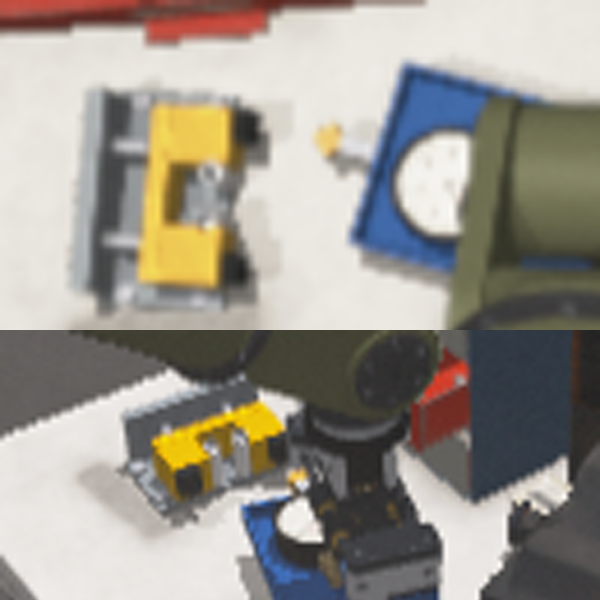

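Nose at crop (328,138), catch mouth facing it, clear of the drawer. The view and the prediction agree (0.548, 0.210). Finishing the turn.

{"method": "move_arm", "body": {
  "targets": [
    [0.0012,-0.0057,0,0,0,-0.12],
    [0.002,-0.0115,0,0,0,-0.233],
    [0.0023,-0.0174,0,0,0,-0.329],
    [0.002,-0.0231,0,0,0,-0.395],
    [0.0011,-0.0285,0,0,0,-0.415]
  ]
}}

```text
time_s: 6.33
ee_pos: [0.5005, 0.0416, 0.0614]
eef_rot: [3.141, -0.002, -0.064]
force: [0.6, -2.4, 7.4]
grip_width: 0.0094
```

```bash
python3 - <<'E'
from h import *
o=ctrl.get_obs();p=o['ee_pos'];w=o['eef_rot'][2];print(o['force'],o['grip_width'],p)
b=ctrl.camera('top')[:,:,::-1].copy();cv2.imwrite('pics/t5.png',b)
for s,c,l in blobs(mask(b,(15,90,90),(35,255,255)),4):
    if 160<c[0]<330 and 170<c[1]<270: print(s,c.round(2),ray('top',c,.043).round(4))
print('pred nose',p[0]-.203*np.sin(w),p[1]+.203*np.cos(w),np.degrees(w))
cv2.imwrite('pics/c5.png',cv2.resize(b[190:250,165:245],None,fx=10,fy=10,interpolation=cv2.INTER_CUBIC))
E
```

```text
[ 0.64114474 -2.35817701  7.40987013] 0.009359887824105417 [0.50053176 0.04156715 0.06139434]
[183 202  18  31 353] [190.09 217.25] [[0.5169 0.2947 0.043 ]]
[202 216   4   5  13] [204.   218.15] [[0.5128 0.2462 0.043 ]]
pred nose 0.5134891581502012 0.24415319088060378 -3.65965261681591
```

View pics/c5.png

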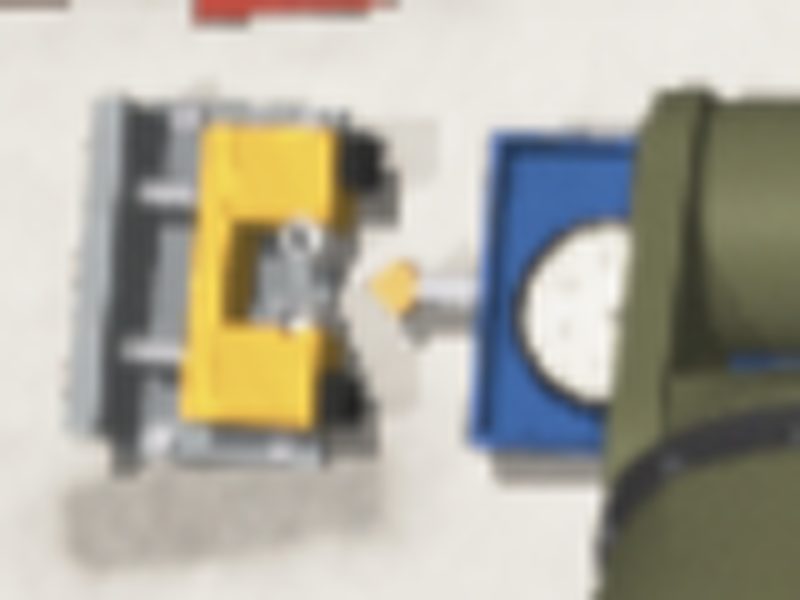

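Nose at crop (393,288); the catch mid-line (yellow block and pads) passes about row 281 there, so the nose is ~2 mm to the −x side. I'll yaw right about 0.6° and advance straight.

{"method": "move_arm", "body": {
  "targets": [
    [0,-0.004,0,0,0,0.01],
    [0,-0.008,0,0,0,0.02],
    [0,-0.012,0,0,0,0.02],
    [0.0001,-0.015,0,0,0,0.02],
    [0.0002,-0.018,0,0,0,0.02]
  ]
}}

```text
time_s: 6.8
ee_pos: [0.5016, 0.0595, 0.0614]
eef_rot: [3.141, -0.002, -0.076]
force: [-0.9, -1.6, 7.5]
grip_width: 0.0095
```

{"method": "move_arm", "body": {
  "targets": [
    [0,-0.002,0,0,0,0],
    [0,-0.004,0,0,0,0],
    [0,-0.006,0,0,0,0],
    [0,-0.008,0,0,0,0],
    [0,-0.01,0,0,0,0]
  ]
}}

```text
time_s: 7.22
ee_pos: [0.5023, 0.0691, 0.0614]
eef_rot: [3.141, -0.002, -0.076]
force: [-0.8, -7.0, 8.5]
grip_width: 0.0095
```

```bash
python3 - <<'E'
from h import *
o=ctrl.get_obs();p=o['ee_pos'];w=o['eef_rot'][2];print(o['force'],o['grip_width'],p)
b=ctrl.camera('top')[:,:,::-1].copy();cv2.imwrite('pics/t6.png',b)
print('pred nose',p[0]-.203*np.sin(w),p[1]+.203*np.cos(w),np.degrees(w))
cv2.imwrite('pics/c6.png',cv2.resize(b[190:250,165:245],None,fx=10,fy=10,interpolation=cv2.INTER_CUBIC))
E
```

```text
[-0.79902079 -6.95465728  8.50553065] 0.009506696862862919 [0.50232107 0.06910658 0.06137401]
pred nose 0.5177897685291867 0.27151635953787506 -4.37020119100058
```

View pics/c6.png

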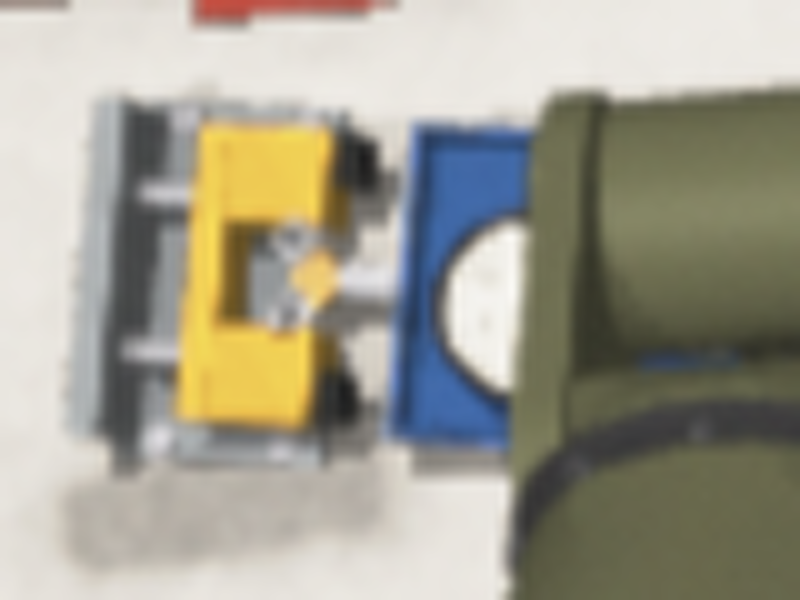

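The nose (316,280) sits centred between the rollers at (293,238) and (280,318). The carriage has moved slightly and the push force is up to 7 N. Pressing gently.

{"method": "move_arm", "body": {
  "targets": [
    [0,-0.0015,0,0,0,0],
    [0,-0.003,0,0,0,0],
    [0,-0.0045,0,0,0,0],
    [0,-0.006,0,0,0,0],
    [0,-0.0075,0,0,0,0]
  ]
}}

```text
time_s: 7.68
ee_pos: [0.5029, 0.0762, 0.0614]
eef_rot: [3.14, -0.002, -0.076]
force: [-1.2, -8.5, 8.7]
grip_width: 0.0096
```

{"method": "move_arm", "body": {
  "targets": [
    [0,-0.001,0,0,0,0],
    [0,-0.002,0,0,0,0],
    [0,-0.003,0,0,0,0],
    [0,-0.004,0,0,0,0],
    [0,-0.005,0,0,0,0]
  ]
}}

```text
time_s: 8.1
ee_pos: [0.5032, 0.0811, 0.0614]
eef_rot: [3.14, -0.002, -0.076]
force: [-0.5, -8.7, 9.2]
grip_width: 0.0096
```

{"method": "move_arm", "body": {
  "targets": [
    [0,-0.001,0,0,0,0],
    [0,-0.002,0,0,0,0],
    [0,-0.003,0,0,0,0],
    [0,-0.004,0,0,0,0],
    [0,-0.004,0,0,0,0]
  ]
}}

```text
time_s: 8.52
ee_pos: [0.5036, 0.0852, 0.0614]
eef_rot: [3.14, -0.002, -0.076]
force: [-1.4, -7.4, 9.4]
grip_width: 0.0095
```

{"method": "move_arm", "body": {
  "targets": [
    [0,-0.001,0,0,0,0],
    [0,-0.002,0,0,0,0],
    [0,-0.003,0,0,0,0],
    [0,-0.004,0,0,0,0],
    [0,-0.004,0,0,0,0]
  ]
}}

```text
time_s: 8.93
ee_pos: [0.5038, 0.089, 0.0614]
eef_rot: [3.14, -0.001, -0.076]
force: [-1.7, -8.9, 8.4]
grip_width: 0.0097
```

{"method": "move_arm", "body": {
  "targets": [
    [0,-0.0008,0,0,0,0],
    [0,-0.0016,0,0,0,0],
    [0,-0.0024,0,0,0,0],
    [0,-0.003,0,0,0,0],
    [0,-0.003,0,0,0,0]
  ]
}}

```text
time_s: 9.35
ee_pos: [0.5041, 0.0924, 0.0614]
eef_rot: [3.141, -0.002, -0.077]
force: [-1.1, -2.7, 8.5]
grip_width: 0.0097
```

The push dropped from 8.9 to 2.7 N, which is the click. I'll press on slightly to see it rise.

{"method": "move_arm", "body": {
  "targets": [
    [0,-0.0008,0,0,0,0],
    [0,-0.0016,0,0,0,0],
    [0,-0.0024,0,0,0,0],
    [0,-0.003,0,0,0,0],
    [0,-0.003,0,0,0,0]
  ]
}}

```text
time_s: 9.77
ee_pos: [0.5044, 0.0952, 0.0614]
eef_rot: [3.141, -0.002, -0.076]
force: [-0.5, -7.1, 9.0]
grip_width: 0.0097
```

```bash
python3 - <<'E'
from h import *
o=ctrl.get_obs();p=o['ee_pos'];w=o['eef_rot'][2];print(o['force'],o['grip_width'],p)
b=ctrl.camera('top')[:,:,::-1].copy();cv2.imwrite('pics/t7.png',b)
print('pred nose',p[0]-.203*np.sin(w),p[1]+.203*np.cos(w),np.degrees(w))
cv2.imwrite('pics/c7.png',cv2.resize(b[190:250,165:245],None,fx=10,fy=10,interpolation=cv2.INTER_CUBIC))
E
```

```text
[-0.5433367  -7.07048223  8.97279944] 0.009708224606731302 [0.50437173 0.09523659 0.06140596]
pred nose 0.5198565002137778 0.2976451460845591 -4.374750513837259
```

View pics/c7.png

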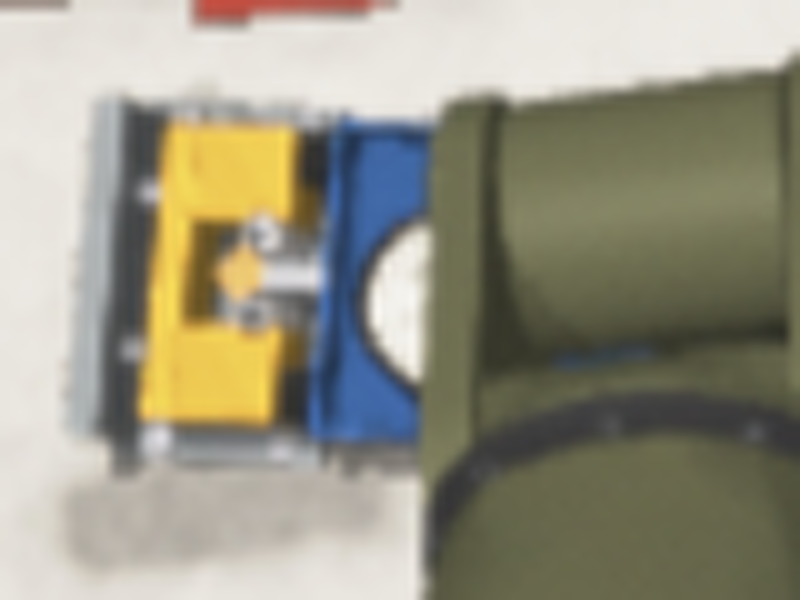

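The head (240,272) is now behind the rollers (265,235) and (252,312), with the bumpers at the pads. One more gentle press, then I let it ride back with the spring before opening.

{"method": "move_arm", "body": {
  "targets": [
    [0,-0.0005,0,0,0,0],
    [0,-0.001,0,0,0,0],
    [0,-0.0015,0,0,0,0],
    [0,-0.002,0,0,0,0],
    [0,-0.002,0,0,0,0]
  ]
}}

```text
time_s: 10.23
ee_pos: [0.5045, 0.0971, 0.0614]
eef_rot: [3.14, -0.002, -0.076]
force: [-0.4, -7.8, 8.7]
grip_width: 0.0097
```

{"method": "move_arm", "body": {
  "targets": [
    [0,0,0,0,0,0],
    [0,0.001,0,0,0,0],
    [0,0.003,0,0,0,0],
    [0,0.006,0,0,0,0],
    [0,0.009,0,0,0,0]
  ],
  "fingers": 0.1
}}

```text
time_s: 10.65
ee_pos: [0.5031, 0.0887, 0.0603]
eef_rot: [3.142, 0.0, -0.076]
force: [0.6, -0.4, 0.1]
grip_width: 0.0395
```

{"method": "move_arm", "body": {
  "targets": [
    [0,0.001,0,0,0,0],
    [0,0.001,0,0,0,0],
    [0,0.001,0,0,0,0],
    [0,0.001,0,0,0,0],
    [0,0.001,0,0,0,0]
  ]
}}

```text
time_s: 11.07
ee_pos: [0.5031, 0.088, 0.0604]
eef_rot: [-3.142, 0.0, -0.076]
force: [0.7, -0.2, 0.3]
grip_width: 0.0518
```

{"method": "move_arm", "body": {
  "targets": [
    [0,0,-0.015,0,0,0],
    [0,0,-0.03,0,0,0],
    [0,0,-0.06,0,0,0],
    [0,0,-0.09,0,0,0],
    [0,0,-0.12,0,0,0]
  ]
}}

```text
time_s: 11.48
ee_pos: [0.5028, 0.088, 0.1817]
eef_rot: [3.142, 0.0, -0.076]
force: [-0.8, -0.2, -0.3]
grip_width: 0.0518
```

{"method": "move_arm", "body": {
  "targets": [
    [-0.01,0.03,-0.01,0,0,0],
    [-0.02,0.06,-0.02,0,0,0],
    [-0.03,0.09,-0.03,0,0,0],
    [-0.04,0.12,-0.04,0,0,0],
    [-0.05,0.15,-0.05,0,0,0]
  ]
}}

```text
time_s: 11.9
ee_pos: [0.4411, -0.0588, 0.231]
eef_rot: [3.142, -0.0, -0.076]
force: [-0.7, 0.0, -0.3]
grip_width: 0.0517
```

```bash
python3 - <<'E'
from h import *
b=ctrl.camera('top')[:,:,::-1].copy();s=ctrl.camera('scene')[:,:,::-1]
cv2.imwrite('pics/c8.png',np.vstack([cv2.resize(b[190:250,165:265],None,fx=6,fy=6,interpolation=cv2.INTER_CUBIC)[:340],cv2.resize(s[130:186,190:320],None,fx=600/130,fy=600/130,interpolation=cv2.INTER_CUBIC)]))
for k in blobs(mask(b,(15,90,90),(35,255,255)),4):
    if 160<k[1][0]<330 and 170<k[1][1]<270: print(k[0],k[1].round(2),ray('top',k[1],.043).round(4))
E
```

```text
[182 202  18  31 374] [189.46 217.23] [[0.517  0.2969 0.043 ]]
```

View pics/c8.png

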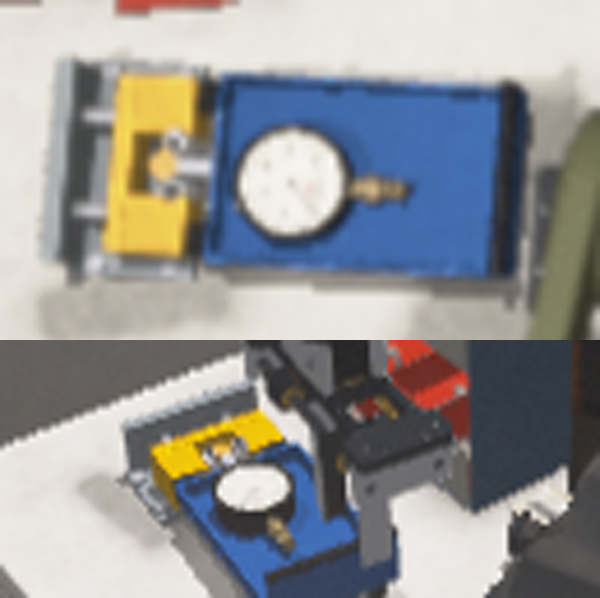

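Parked: head (162,165) behind the rollers, deck square with the catch, gauge aboard, carriage returned. I'll check standstill and hand in.

{"method": "move_arm", "body": {
  "targets": [
    [0,0.02,0,0,0,0],
    [0,0.04,0,0,0,0],
    [0,0.05,0,0,0,0],
    [0,0.05,0,0,0,0],
    [0,0.05,0,0,0,0]
  ]
}}

```text
time_s: 12.42
ee_pos: [0.4382, -0.1073, 0.2302]
eef_rot: [-3.141, 0.0, -0.077]
force: [-0.1, -1.0, 0.5]
grip_width: 0.052
```

```bash
python3 - <<'E'
from h import *
b=ctrl.camera('top')[:,:,::-1].copy()
for nm,lo,hi in(('yel',(15,90,90),(35,255,255)),('blue',(100,120,60),(125,255,255))):
  for k in blobs(mask(b,lo,hi),100):
    if 160<k[1][0]<330 and 195<k[1][1]<270:
        ys,xs=np.where(k[2]);print(nm,k[0],k[1].round(2),cv2.minAreaRect(np.c_[xs,ys].astype(np.float32))[2])
print(ctrl.hand_in())
E
```

```text
yel [182 202  18  31 374] [189.48 217.25] 5.19442892074585
blue [ 199  203   50   33 1087] [226.62 218.63] 3.3664605617523193
the job is handed in; nothing more can be done
None
```

The caddy is parked in the catch and the job was handed in about 12.5 s into the 43 s limit. The hand-in gave no verdict.

- **What I did:** I gripped the caddy by its push panel and rolled it about 100 mm straight ahead, with the nose still about 20 cm from its place. I then steered an S-curve clear of the cell box and the drawer, straightened, and pressed gently. The force rose to 8.9 N, dropped to 2.7 N at the click, then rose to 7.8 N. I opened the fingers, let the spring carry the caddy back, and moved the arm clear.
- **Last checks:** In the top view the head is behind both rollers, the gauge is on the deck, and the carriage stood still between two pictures. The contour angles of the caddy and catch differ by 1.8°, within the 0.08 rad (4.6°) limit. The tool force reading never passed about 13 N while the caddy was gripped.
- **Not confirmed:**
  - The castors sit under the deck, out of view, so their trailing is inferred from the distance rolled straight (about 100 mm at first, about 55 mm at the end, then the ride back on the spring).
  - The nose position is read from the picture, not measured to 4 mm.
  - The carriage came to rest about 2 mm short of where it first stood.
  - I did not re-measure the two cartons at the end; I saw no sign of contact with either.

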